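# Pass the pane rack through the spring gate

## Robot

A 6-joint arm with a two-finger parallel gripper is mounted at the origin on the work surface. World frame = base frame: x ahead of the robot, y to its left, z up, the work surface at z = 0. Lengths are in mm, angles in rad, forces in N, time in s.
With the tool pointing down it reaches from about 300 to 775 mm from the base axis. Payload 14.6 kg.
Tool frame: the origin (TCP) lies at the very end of the fingers, on their centre line; the grasp point (between the pads) lies 19 mm behind it; z points along the fingers, y is the line along which they close (so a half turn about z gives the same grasp; the last joint's range is limited). The gripper opens to 94 mm and grips with 3 to 60 N. Pads are 16 mm wide; open, the fingers measure 119 mm over their backs; the gripper's body (75 mm by 177 mm) begins 78 mm behind the grasp point.
Start: joints at [1.23, 0.3, 1.521, -0, 1.321, -0.067], TCP at [148.713, 529.503, 205.446] pointing down, gripper open.
Joint ranges: [-3.03, 3.03], [-0.79, 2.21], [0.23, 2.52], [-1.04, 4.18], [0, 3.07], [-2.55, 2.55]. Speed limits (rad/s): [2.22, 2.22, 2.57, 3.14, 3.14, 3.14].

## Interface

Orientations are given as [roll, pitch, yaw] about the fixed x, y, z axes, in that order (R = Rz(yaw) Ry(pitch) Rx(roll)).
In Python, from cell import manip, camera, get_calibration gives the robot as it stands. The module is installed in compiled form; this text tells all that it offers.
- The arm moves only by the tool jog_arm, never from a script. Its argument "plan" is one flat list of numbers, 6 for each row, row after row: the shift along the world's x, y, z in m, then the turn, a rotation vector about the world's x, y, z in degrees. A call has 1 to 20 rows; each row is the pose to reach, as a shift and turn from the pose commanded when the call began; what a row does not reach only later rows make up. A row lasts 1/10 s, in which the tool goes at most 50 mm and 8.59 degrees, less where a joint would pass 70% of its speed; a pose out of reach is approached as far as the arm can. A call with a gripper value outside its range is refused whole. "claw" is the finger opening in m, from 0 to 0.094, set as the call begins (left out, the last holds). The fingers move at their own pace and stop on an object; "force" is the grip in N (left out, the last holds). Time passes only in rows, so rows that repeat a pose let the fingers close. It gives the time, the measured TCP pose, the force, the opening and the grip force at its end, in the units of the state.
- manip.read_state(): the state, without advancing time (a new reading comes with each control period).
- camera(name): name is "scene" or "side" or "wrist"; returns (picture, depth): 400x640x3 uint8, red, green, blue; 400x640 float32, mm along the optical axis (not along the pixel's ray), 0 where there is no reading.
- get_calibration(name): a dict with "fx", "fy", "cx", "cy" (pixels), "origin" and "attitude" of the camera in the world. Camera axes: x right, y down, z forward; pixel columns grow to the right and rows downward; lengths in mm; the calibration is good to about 2 mm. A picture is of the moment at which its call begins: read the wrist's pose just before it. get_calibration takes no time and is no camera call; for the wrist camera it gives the pose at the moment of the call.
- manip.sign_off(): hands the job in; it is judged then, once.
The state is a dict: "clock": time; "joints": joint angles; "qd": joint speeds; "effort": joint torques, N m; "eef_pos": TCP position; "eef_rot": TCP orientation; "wrist_force": force on the tool from outside, world axes, zero at the start; "moment": the same for the moment, N m; "finger_gap": finger opening in mm; "finger_force": force on a finger pad.
Only numpy, scipy, OpenCV 4.12 (cv2) and the standard library are available. Lean on these libraries where they do the work, as an engineer would, in place of code of your own. Each camera call takes 0.05 s, during which the arm holds its last target. There are 200 camera calls.

## Task

Send the small wooden rack of glass panes along the chute and past its spring gate: with one fingertip press the gate's long bar right down and keep it there, so that the gate stays sunk below the chute floor, while another fingertip pushes the rack along by its rear end board until the whole rack is past the gate. Never let the gate bear on the rack; then let the bar come up so that the gate stands shut behind the rack, and move clear. Only push the rack, never lift or tip it, and leave the other things on the bench where they are.

Things in the scene. Friction and masses are not known exactly. Their poses are not given: they have to be found in the camera images.
- chute: Fixed plywood chute, 460 mm long, 78 mm wide. Origin on the bench (z 0), on its centre line, right below the gate. Its +y is the direction of travel; it spans y -260 (open entrance) to +190 mm (inner face of the stop board). Side walls 8 mm thick, inner faces at x = +-31 mm, tops 60 mm above the bench. The press bar is on its -x side (towards the robot), the gate's hinge bracket at x = +120 mm.
- gateway (a point): Point on the chute floor, on the centre line, at the gate (chute x 0, y 0): the floor is 45 mm above the bench. A 16 mm wide slot for the gate blade crosses floor and walls here.
- gate (a joint): Gate hinge (rad): 0 = up, shut; 0.22 = pressed down to its stop, open. An 8 mm thick aluminium blade across the chute at y = 0, hinged at chute x = +120 mm, z = 36 mm about a line along y. Shut, it stands 14 to 27 mm above the floor in the rack's way; from 0.20 on it is wholly below the floor (6 mm at the stop). A spring shuts it when let go. The rack cannot push it open.
- press_bar (a point): Middle of the width of the bar's top face, level with the blade (chute y = 0). The flat bar, 38 mm wide, 12 mm thick, is part of the gate and runs along the chute from y = -230 to +70 mm; press it anywhere along that, a tip can slide along it. Fully down (4 to 8 N): at chute x = -66 mm, level, top 70 mm above the bench. Let go: x = -54 mm, about 110 mm up, leaning 0.22 rad.
- rack: Loose wooden rack with four upright glass panes, 100 mm long (its y), 56 mm wide (its x), 50 mm high, 0.2 to 0.45 kg. Origin at the centre of its underside. It stands on the chute floor before the gate, its +y the direction of travel. Closed end boards 8 mm thick, 56 mm wide, as high as the rack; push the rear one (y = -50 mm). It slides with friction and stops when not pushed.
- putty_tub: Round closed tub, 76 mm across, 65 mm high, origin under its centre. Leave alone.
- pin_cup: Open steel cup, 68 mm across, 60 mm high, origin under its centre. Leave alone.
- oil_bottle: Upright bottle, 52 mm across, 120 mm high, origin under its centre. Leave alone.
- hammer: Hammer lying on the bench off the entrance end of the chute, along its own x. Leave alone.
- screwdriver: Screwdriver lying on the bench on the robot's side of the chute, along its own x. Leave alone.
- corner_bracket: Flat steel L-shaped window bracket, legs about 75 mm, 5 mm thick, lying on the bench. Leave alone.
- sash_offcut: Dark wooden bar 30 x 110 x 22 mm lying on the bench beside the press bar, on the robot's side. Leave alone.
Not all that is in view belongs to the job. What is shaped like the rack but blue is not meant.

How it is judged (in metres and radians):
On the way, in this order (a step that is already met when the one before it is completed fails the run):
1. the fingers hold the gate fully open while the rack is still before it (value of joint gate above 0.185 rad and contact force between the fingers and gate above 0.5 N and y of rack in the frame of chute below -0.052 m), for 0.1 s.
2. the rack is in the gateway, pushed by the fingers while they hold the gate open (value of joint gate above 0.185 rad and contact force between the fingers and gate above 0.3 N and contact force between the fingers and rack above 0.1 N and y of rack in the frame of chute between -0.035 and 0.045 m), for 0.05 s.
At the end, for the whole second after the job is handed in: The whole rack is past the gate blade (its origin more than 54 mm beyond the gate along the chute), standing flat on the chute floor (within 5 mm), in line with the chute within 0.12 rad, at rest, and the gate has sprung up behind it (joint below 0.03) (y of rack in the frame of chute above 0.054 m and z of rack in the frame of chute between 0.04 and 0.05 m and angle between the y axis of rack and the y axis of chute, either way round below 0.12 rad and angle between rack's own z axis and vertical below 0.06 rad and value of joint gate below 0.03 rad and linear speed of rack below 0.02 m/s); the robot touches nothing.
It fails at once if the gate bears on the rack (more than 2 N) (contact force between gate and rack above 2 N).
It fails at once if the rack is lifted more than 10 mm off the chute floor (z of rack in the frame of chute above 0.055 m).
It fails at once if the rack is tipped by more than 0.2 rad (angle between rack's own z axis and vertical above 0.2 rad).
It fails at once if another thing on the bench is moved more than 20 mm (distance of any of putty_tub, pin_cup, oil_bottle, hammer, screwdriver, corner_bracket, sash_offcut from where it was at the start of the episode above 0.02 m).
It also fails if it takes over 42 s, if anything falls off the work surface, if the arm or the gripper's body presses on something with over 40 N, if the wrist force passes 120 N, or if a joint passes its speed limit or range.

## Working session

There is one attempt and no reset: what is moved stays moved. The work goes in short steps, Python scripts to look and compute and a tool call to move; the robot and the scene stay as the last step left them, time stands still between calls to the robot, and variables do not carry over. Pictures are saved under pics/ and viewed, at most 10 in all, crops included, and the job is handed in when it is done.

Besides the shell and the picture viewer there is one more tool, called after "Emit:" by a JSON object that holds its "op" and its "data", one argument or row to a line. jog_arm: Moves the arm, as the interface text tells. Its arguments: {"type":"object","properties":{"plan":{"type":"array"},"claw":{"type":"number"},"force":{"type":"number"}},"required":["plan"]}

```bash
mkdir -p pics
cat > h.py <<'E'
import numpy as np, cv2
from cell import manip, camera, get_calibration
def snap(n,f):
    c=get_calibration(n); p,d=camera(n); cv2.imwrite(f'pics/{f}.png',p[:,:,::-1]); np.savez(f'pics/{f}.npz',d=d,p=p,o=np.array(c['origin']),a=np.array(c['attitude']),k=[c['fx'],c['fy'],c['cx'],c['cy']])
def world(f):
    z=np.load(f'pics/{f}.npz'); d=z['d']; fx,fy,cx,cy=z['k']; v,u=np.mgrid[:d.shape[0],:d.shape[1]]
    P=np.stack([(u-cx)/fx*d,(v-cy)/fy*d,d],-1)
    from scipy.spatial.transform import Rotation as R
    A=z['a']; A=A if A.shape==(3,3) else R.from_euler('xyz',A).as_matrix()
    W=P@A.T+z['o']; W[d==0]=np.nan; return W
E
python3 - <<'E'
from h import *
for n in('scene','side'): snap(n,n+'0'); c=get_calibration(n); print(n,c)
s=manip.read_state(); print(s)
E
```

```text
scene {'fx': 419.0482165041623, 'fy': 419.0482165041623, 'cx': 322.1671397594559, 'cy': 197.78215390994563, 'origin': array([ 968.25085367, -418.70775671,  859.92493964]), 'attitude': array([-2.50526618, -0.00687798,  0.83815493])}
side {'fx': 372.0233377642241, 'fy': 372.0233377642241, 'cx': 320.18474264195885, 'cy': 195.52749759372807, 'origin': array([ 210.35721643, -601.25503858,  554.50182049]), 'attitude': array([-2.19183924, -0.01549181, -0.55922292])}
{'clock': 0.1, 'joints': array([ 1.23038349e+00,  3.00379075e-01,  1.52147456e+00, -3.68637020e-05,
        1.32070003e+00, -6.65838166e-02]), 'qd': array([-9.44701528e-04, -1.76568978e-03, -1.96026864e-03, -5.00091519e-04,
        7.48044782e-04,  2.82833413e-05]), 'effort': array([-1.91431727e-04, -5.32642686e+01, -3.53281975e+01,  7.08428957e-02,
        2.35204987e-02, -1.04131368e-05]), 'eef_pos': array([148.66166351, 529.3018688 , 204.9818708 ]), 'eef_rot': array([-3.14063139e+00, -2.83117700e-05,  2.86777276e+00]), 'wrist_force': array([-0.38805454, -0.68299206, -0.5412327 ]), 'moment': array([0.03427206, 0.00721454, 0.04042565]), 'finger_force': 0.0, 'finger_gap': 94.11482584901874}
```

View pics/scene0.png

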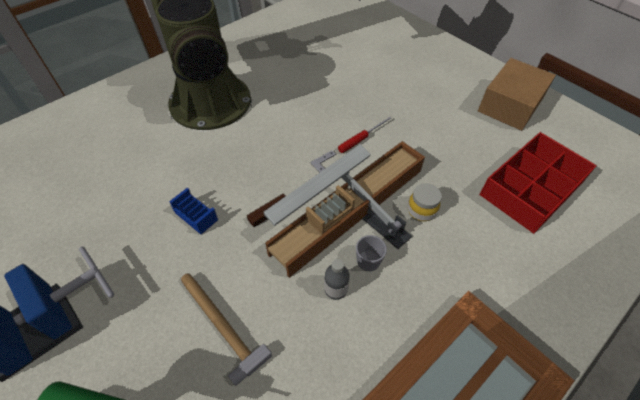

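View pics/side0.png

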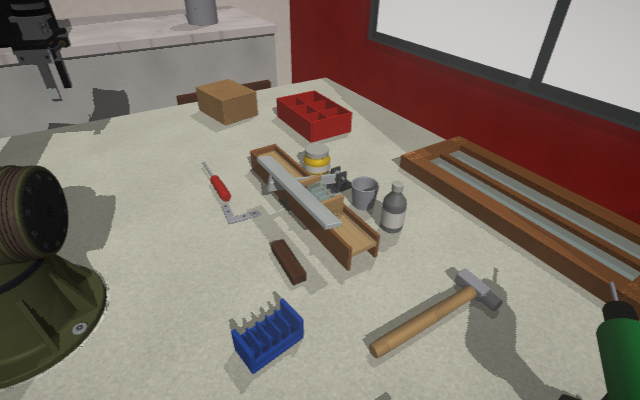

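Run:
```python
from h import *
p=cv2.imread('pics/scene0.png')[130:280,235:445]; cv2.imwrite('pics/c1.png',cv2.resize(p,None,fx=3.8,fy=3.8,interpolation=cv2.INTER_CUBIC))
W=world('scene0')
for n,(u,v) in dict(entL=(268,243),entR=(286,270),stopL=(401,147),stopR=(422,160),bar1=(275,215),bar2=(362,155),rack=(332,208),hinge=(397,225),floor=(300,238),bench=(150,150)).items(): print(n,W[v-1:v+2,u-1:u+2].reshape(-1,3).mean(0).round(1))
# fit
Q=W[130:285,240:440].reshape(-1,3); Q=Q[~np.isnan(Q[:,0])]
from scipy.optimize import differential_evolution as de
T=Q[(Q[:,2]>55)&(Q[:,2]<64)]; F=Q[(Q[:,2]>41)&(Q[:,2]<49)]
def loc(P,q): c,s=np.cos(q[2]),np.sin(q[2]); d=P[:,:2]-q[:2]; return np.c_[c*d[:,0]+s*d[:,1],-s*d[:,0]+c*d[:,1]]
def cost(q):
    a=loc(T,q); b=loc(F,q); ax=abs(a[:,0])
    iny=(a[:,1]>-260)&(a[:,1]<200); t=iny&(((ax>31)&(ax<39))|((a[:,1]>190)&(ax<39)))
    f=(abs(b[:,0])<31)&(b[:,1]>-260)&(b[:,1]<190)
    return -(t.sum()-.5*((ax<31)&(a[:,1]<190)).sum()+f.sum())
m=np.nanmean(T,0); print(m,len(T),len(F))
r=de(cost,[(m[0]-150,m[0]+150),(m[1]-150,m[1]+150),(-1.5,1.5)],seed=1,popsize=30,maxiter=300); print(r.x,r.fun)
a=loc(Q,r.x); k=(abs(a[:,0])<29)&(Q[:,2]>88)&(Q[:,2]<99)&(a[:,1]<-20); A=a[k]; print('rack top',k.sum(),A.min(0),A.max(0),np.percentile(A,[5,95],axis=0))
k=(Q[:,2]>100)&(Q[:,2]<130)&(a[:,0]<-20); A=a[k];print('bar',np.percentile(A,[1,50,99],axis=0),np.median(Q[k,2]))
```

```text
entL [ 545.1 -190.6   59.7]
entR [ 601.  -189.1   10.5]
stopL [541.1 253.8  49.1]
stopR [610.  256.   53.8]
bar1 [ 526.2 -151.   109.5]
bar2 [527.9 113.6 109.3]
rack [575.  -27.1  70.3]
hinge [697.   65.9  43.6]
floor [ 575.3 -124.9   45.6]
bench [ 5.940e+01 -2.359e+02 -1.000e-01]
[604.43851228  31.8090163   59.80035184] 1839 3056
[5.74482581e+02 6.42846183e+01 1.31506937e-02] -3331.5
rack top 362 [ -28.19115253 -148.17029685] [ 28.15921913 -47.0228792 ] [[ -23.15501666 -147.19254264]
 [  23.67693112  -49.30594747]]
bar [[ -72.73803503 -227.46440767]
 [ -53.4311796   -93.73567842]
 [ -36.29164406   67.88271834]] 110.12758091353936
```

View pics/c1.png

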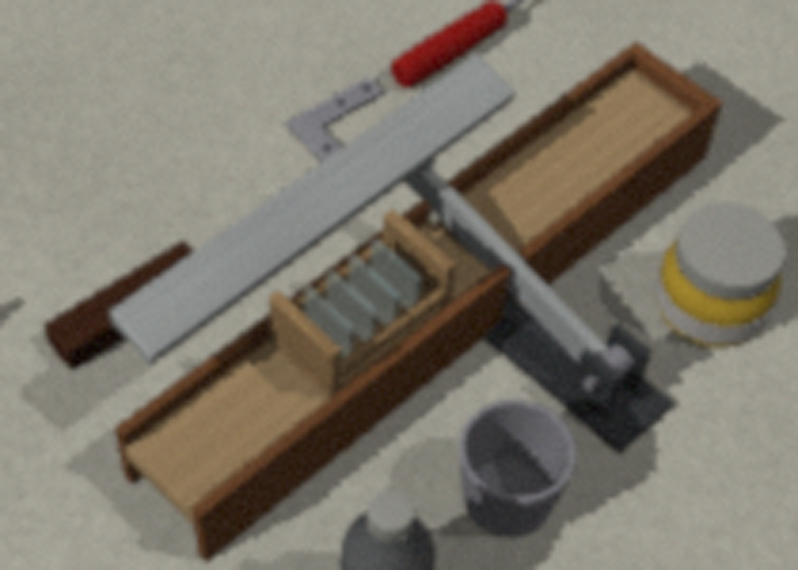

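The scene view shows two rack-shaped things: the wooden rack with panes at (332,208), in the chute, and the blue one at (193,210). The wooden one is meant. The crop confirms that it stands before the blade, with its rear board towards the entrance. The chute fits at (574.5, 64.3), yaw 0.013; rack y is about -98.

The plan is to press the bar with one finger at chute x -62 and push at x +2 with the other, so the gap is 52 mm. First I go above chute (-30, -165).

Emit:
{"op": "jog_arm", "data": {
  "plan": [0.025, -0.039, 0, 0, 0, -4.6, 0.05, -0.079, 0, 0, 0, -9.2, 0.075, -0.118, 0, 0, 0, -13.8, 0.1, -0.158, 0, 0, 0, -18.4, 0.124, -0.197, 0, 0, 0, -23, 0.149, -0.236, 0, 0, 0, -27.6, 0.174, -0.276, 0, 0, 0, -32.2, 0.199, -0.315, 0, 0, 0, -36.8, 0.224, -0.355, 0, 0, 0, -41.4, 0.249, -0.394, -0.005, 0, 0, -46, 0.274, -0.433, -0.01, 0, 0, -50.6, 0.298, -0.473, -0.015, 0, 0, -55.2, 0.323, -0.512, -0.02, 0, 0, -59.8, 0.348, -0.551, -0.025, 0, 0, -64.4, 0.373, -0.591, -0.03, 0, 0, -69, 0.398, -0.6306, -0.035, 0, 0, -73.6, 0.398, -0.6306, -0.035, 0, 0, -73.6, 0.398, -0.6306, -0.035, 0, 0, -73.6, 0.398, -0.6306, -0.035, 0, 0, -73.6],
  "claw": 0.052
}}

```text
clock: 2.0
eef_pos: [546.3, -100.3, 170.4]
eef_rot: [-3.141, -0.0, 1.585]
wrist_force: [0.8, -1.3, 0.9]
finger_gap: 52.4
finger_force: 0.0
```

Run:
```python
from h import *
s=manip.read_state(); print({k:np.round(s[k],3) for k in('clock','eef_pos','eef_rot','wrist_force','finger_gap','joints')})
snap('side','side1'); snap('wrist','w1')
a=cv2.imread('pics/side1.png')[90:290,190:430]; b=cv2.imread('pics/w1.png')
cv2.imwrite('pics/c2.png',np.hstack([cv2.resize(a,(400,333)),cv2.resize(b,(400,250),interpolation=cv2.INTER_AREA)if 0 else cv2.copyMakeBorder(cv2.resize(b,(400,250)),0,83,0,0,0)]))
```

```text
{'clock': np.float64(2.0), 'eef_pos': array([ 546.315, -100.305,  170.441]), 'eef_rot': array([-3.141, -0.   ,  1.585]), 'wrist_force': array([ 0.838, -1.34 ,  0.899]), 'finger_gap': np.float64(52.419), 'joints': array([-0.248,  0.342,  1.549,  0.   ,  1.251, -0.261])}
```

View pics/c2.png

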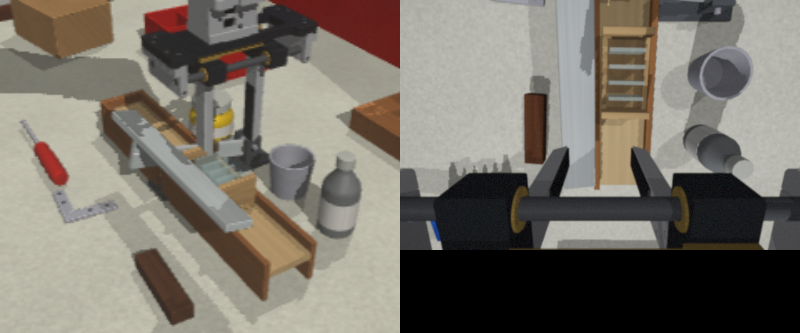

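The fingers stand above the entrance end, with the left one over the bar and the right one over the chute (right-hand wrist view). I'll check the numbers with the wrist depth.

Run:
```python
from h import *
W=world('w1'); Q=W[:230].reshape(-1,3); Q=Q[~np.isnan(Q[:,0])]
q=[574.5,64.3,.01315]; c,s=np.cos(q[2]),np.sin(q[2]); d=Q[:,:2]-q[:2]; a=np.c_[c*d[:,0]+s*d[:,1],-s*d[:,0]+c*d[:,1]]; z=Q[:,2]
def rep(n,k): print(n,k.sum(),np.percentile(a[k],[2,50,98],axis=0).round(1).tolist(),np.median(z[k]).round(1))
rep('rack',(abs(a[:,0])<34)&(z>88)&(z<99)&(a[:,1]<-20)&(a[:,1]>-153))
rep('wallL',(a[:,0]<-20)&(a[:,0]>-42)&(z>56)&(z<64)&(a[:,1]>-250)&(a[:,1]<-150))
rep('wallR',(a[:,0]>20)&(a[:,0]<45)&(z>56)&(z<64)&(a[:,1]<-20)&(a[:,1]>-150))
rep('bar',(a[:,0]>-90)&(a[:,0]<-20)&(z>100)&(z<120)&(a[:,1]<50)&(a[:,1]>-140))
```

```text
rack 3576 [[-26.6, -145.0], [-0.7, -86.8], [25.3, -46.6]] 94.8
wallL 292 [[-37.3, -186.1], [-34.7, -167.8], [-32.2, -150.6]] 60.8
wallR 1875 [[20.7, -143.7], [33.9, -83.0], [38.3, -22.3]] 60.6
bar 11011 [[-72.8, -137.3], [-55.1, -77.3], [-37.0, -27.1]] 111.0
```

Emit:
{"op": "jog_arm", "data": {
  "plan": [0, 0, -0.025, 0, 0, 0, 0, 0, -0.05, 0, 0, 0, 0, 0, -0.06, 0, 0, 0, 0, 0, -0.067, 0, 0, 0, 0, 0, -0.074, 0, 0, 0, 0, 0, -0.081, 0, 0, 0, 0, 0, -0.088, 0, 0, 0, 0, 0, -0.094, 0, 0, 0, 0, 0, -0.098, 0, 0, 0, 0, 0, -0.1, 0, 0, 0, 0, 0, -0.1, 0, 0, 0, 0, 0, -0.1, 0, 0, 0]
}}

```text
clock: 3.3
eef_pos: [546.8, -101.1, 71.3]
eef_rot: [3.141, 0.0, 1.583]
wrist_force: [-5.7, -0.6, 6.2]
finger_gap: 52.0
finger_force: 3.2
```

Run:
```python
from h import *
s=manip.read_state(); print({k:np.round(s[k],3) for k in('clock','eef_pos','wrist_force','finger_gap')})
snap('side','side2'); snap('scene','scene2')
a=cv2.imread('pics/side2.png')[120:270,230:400]; b=cv2.imread('pics/scene2.png')[130:280,250:420]
cv2.imwrite('pics/c3.png',np.hstack([cv2.resize(x,(400,353)) for x in(a,b)]))
W=world('side2'); Q=W.reshape(-1,3); q=[574.5,64.3,.01315]; c,s=np.cos(q[2]),np.sin(q[2]); d=Q[:,:2]-q[:2]; a=np.c_[c*d[:,0]+s*d[:,1],-s*d[:,0]+c*d[:,1]]
k=(a[:,0]>-85)&(a[:,0]<-42)&(a[:,1]>-130)&(a[:,1]<50)&(Q[:,2]>50)&(Q[:,2]<120); print(np.percentile(Q[k,2],[10,50,90]),np.percentile(a[k,0],[2,98]))
```

```text
{'clock': np.float64(3.3), 'eef_pos': array([ 546.769, -101.095,   71.316]), 'wrist_force': array([-5.685, -0.571,  6.223]), 'finger_gap': np.float64(51.986)}
[67.40006787 69.18690606 70.36746272] [-84.75918984 -47.69727338]
```

View pics/c3.png

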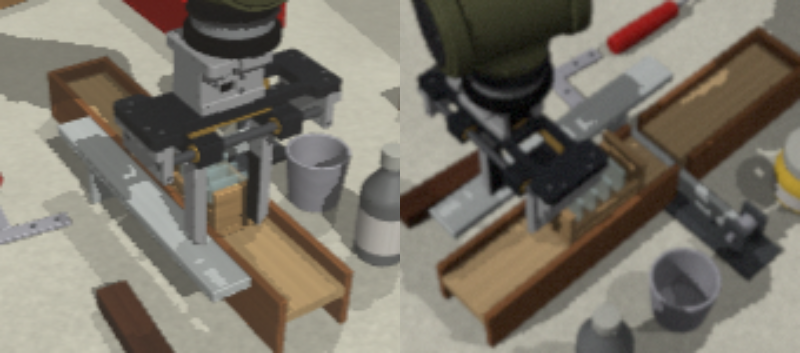

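The gate bar is flat at about z 70, and the pushing finger stands behind the rear board. I press a little firmer and start pushing gently.

Emit:
{"op": "jog_arm", "data": {
  "plan": [0, 0, -0.002, 0, 0, 0, 0, 0, -0.002, 0, 0, 0, 0, 0.005, -0.002, 0, 0, 0, 0, 0.01, -0.002, 0, 0, 0, 0, 0.015, -0.002, 0, 0, 0, 0, 0.02, -0.002, 0, 0, 0, 0, 0.025, -0.002, 0, 0, 0, 0, 0.03, -0.002, 0, 0, 0, -0.001, 0.035, -0.002, 0, 0, 0, -0.001, 0.04, -0.002, 0, 0, 0]
}}

```text
clock: 4.4
eef_pos: [547.0, -62.0, 70.2]
eef_rot: [3.138, 0.002, 1.583]
wrist_force: [0.5, -7.6, 7.3]
finger_gap: 51.9
finger_force: 4.7
```

```bash
cat > m.py <<'E'
from h import *
import sys
n=sys.argv[1]
st=manip.read_state(); print({k:np.round(st[k],3) for k in('clock','eef_pos','wrist_force','finger_gap')})
for cam in('side','scene'):
    f=cam+n; snap(cam,f); W=world(f); Q=W.reshape(-1,3); q=[574.5,64.3,.01315]; c,s=np.cos(q[2]),np.sin(q[2]); d=Q[:,:2]-q[:2]; a=np.c_[c*d[:,0]+s*d[:,1],-s*d[:,0]+c*d[:,1]]
    k=(a[:,0]>-85)&(a[:,0]<-42)&(a[:,1]>-220)&(a[:,1]<60)&(Q[:,2]>50)&(Q[:,2]<120); print('bar z',np.percentile(Q[k,2],[10,50,90]))
    k=(abs(a[:,0])<29)&(Q[:,2]>88)&(Q[:,2]<98)&(a[:,1]>-150); print('rack top',k.sum(),np.percentile(a[k],[1,50,99],axis=0).round(1).tolist())
E
python3 m.py 3
```

```text
{'clock': np.float64(4.4), 'eef_pos': array([547.025, -62.015,  70.205]), 'wrist_force': array([ 0.535, -7.621,  7.258]), 'finger_gap': np.float64(51.854)}
bar z [66.43904262 68.09242648 71.1543256 ]
rack top 224 [[-27.9, -136.5], [-3.1, -76.0], [26.7, 1091.6]]
bar z [67.42393166 70.4163499  73.48652193]
rack top 756 [[-26.2, -134.0], [8.1, 603.3], [28.5, 1089.2]]
```

```bash
sed -i 's/(a\[:,1\]>-150); print/(a[:,1]>-150)\&(a[:,1]<185); print/' m.py; python3 m.py 4
python3 - <<'E'
from h import *
a=cv2.imread('pics/side4.png')[120:270,230:400]; b=cv2.imread('pics/scene4.png')[130:280,270:440]
cv2.imwrite('pics/c4.png',np.hstack([cv2.resize(x,(400,353)) for x in(a,b)]))
W=world('scene4'); Q=W.reshape(-1,3); d=Q[:,:2]-[574.5,64.3]; c,s=np.cos(.01315),np.sin(.01315);a=np.c_[c*d[:,0]+s*d[:,1],-s*d[:,0]+c*d[:,1]]
k=(abs(a[:,0])<29)&(a[:,1]>-14)&(a[:,1]<14); print('floor/gate z max',np.percentile(Q[k,2],[0,50,95,100]))
E
```

```text
{'clock': np.float64(4.5), 'eef_pos': array([547.023, -61.442,  70.198]), 'wrist_force': array([ 0.601, -2.628,  7.385]), 'finger_gap': np.float64(52.238)}
bar z [66.45252567 68.05709654 71.03045408]
rack top 149 [[-28.1, -135.6], [-3.8, -112.9], [25.3, -56.4]]
bar z [67.44834915 70.45431627 73.45095247]
rack top 146 [[-28.2, -135.1], [12.8, -36.6], [26.0, -15.7]]
floor/gate z max [35.11725139 41.67378087 47.29199509 47.6707537 ]
```

View pics/c4.png

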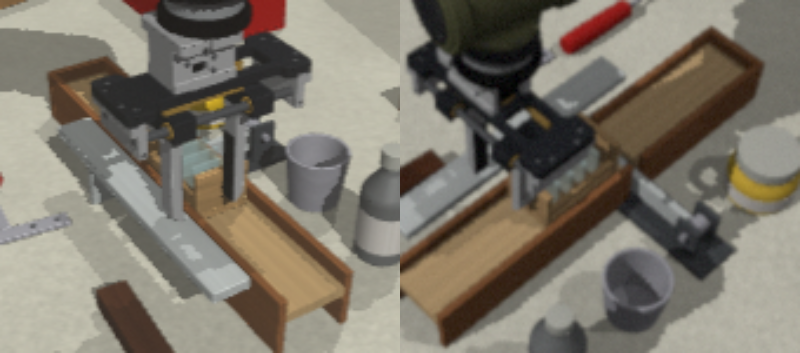

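The gate is sunk: everything at the slot is at or below floor level. The rack moves straight, its front at about -16. I push on the remaining 134 mm with the bar held down.

Emit:
{"op": "jog_arm", "data": {
  "plan": [0, 0.006, -0.001, 0, 0, 0, 0, 0.014, -0.001, 0, 0, 0, 0, 0.022, -0.001, 0, 0, 0, 0, 0.03, -0.001, 0, 0, 0, 0, 0.038, -0.001, 0, 0, 0, -0.001, 0.046, -0.001, 0, 0, 0, -0.001, 0.054, -0.001, 0, 0, 0, -0.001, 0.062, -0.001, 0, 0, 0, -0.001, 0.07, -0.001, 0, 0, 0, -0.001, 0.078, -0.001, 0, 0, 0, -0.001, 0.086, -0.001, 0, 0, 0, -0.001, 0.094, -0.001, 0, 0, 0, -0.001, 0.102, -0.001, 0, 0, 0, -0.002, 0.11, -0.001, 0, 0, 0, -0.002, 0.118, -0.001, 0, 0, 0, -0.002, 0.126, -0.001, 0, 0, 0, -0.002, 0.131, -0.001, 0, 0, 0, -0.002, 0.135, -0.001, 0, 0, 0, -0.002, 0.135, -0.001, 0, 0, 0]
}}

```text
clock: 6.5
eef_pos: [545.6, 73.3, 69.9]
eef_rot: [3.136, 0.002, 1.584]
wrist_force: [0.9, -7.2, 15.2]
finger_gap: 52.0
finger_force: 7.2
```

```bash
python3 m.py 5
python3 - <<'E'
from h import *
a=cv2.imread('pics/side5.png')[120:270,230:400]; b=cv2.imread('pics/scene5.png')[110:260,280:450]
cv2.imwrite('pics/c5.png',np.hstack([cv2.resize(x,(400,353)) for x in(a,b)]))
E
```

```text
{'clock': np.float64(6.5), 'eef_pos': array([545.59 ,  73.258,  69.891]), 'wrist_force': array([ 0.876, -7.221, 15.153]), 'finger_gap': np.float64(51.993)}
bar z [66.38828023 67.84727826 69.67630312]
rack top 137 [[-28.4, -1.9], [-3.5, 37.9], [23.8, 115.4]]
bar z [66.90699698 70.08293806 72.6845542 ]
rack top 125 [[-26.9, -0.9], [13.2, 23.5], [26.4, 118.4]]
```

View pics/c5.png

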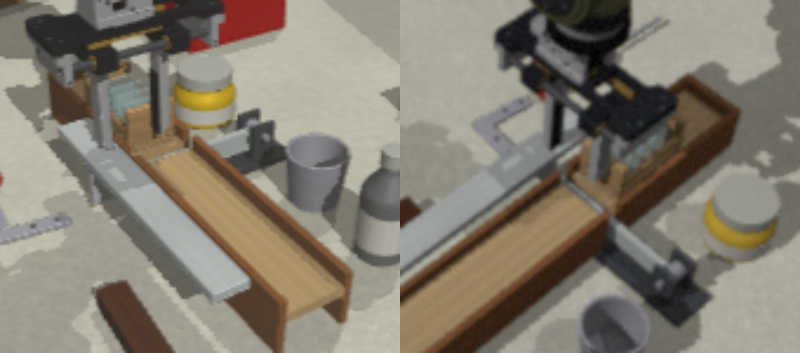

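The rack is past the gate: its front is at about +117, so its origin is at about +67. I back off 4 mm, then raise slowly so the bar follows up, and move clear.

Emit:
{"op": "jog_arm", "data": {
  "plan": [0, -0.002, 0, 0, 0, 0, 0, -0.005, 0, 0, 0, 0, 0, -0.005, 0.004, 0, 0, 0, 0, -0.005, 0.01, 0, 0, 0, 0, -0.005, 0.016, 0, 0, 0, 0, -0.005, 0.022, 0, 0, 0, 0, -0.005, 0.028, 0, 0, 0, 0, -0.005, 0.034, 0, 0, 0, 0, -0.005, 0.04, 0, 0, 0, 0, -0.005, 0.048, 0, 0, 0, 0, -0.005, 0.06, 0, 0, 0, 0, -0.005, 0.09, 0, 0, 0, 0, -0.005, 0.13, 0, 0, 0, 0, -0.04, 0.16, 0, 0, 0, 0, -0.08, 0.17, 0, 0, 0, -0.04, -0.11, 0.17, 0, 0, 0, -0.08, -0.13, 0.17, 0, 0, 0, -0.08, -0.13, 0.17, 0, 0, 0, -0.08, -0.13, 0.17, 0, 0, 0]
}}

```text
clock: 8.5
eef_pos: [463.5, -56.3, 238.3]
eef_rot: [3.141, 0.0, 1.582]
wrist_force: [0.1, 0.6, -0.6]
finger_gap: 52.5
finger_force: 0.0
```

```bash
python3 m.py 6
python3 - <<'E'
from h import *
a=cv2.imread('pics/side6.png')[120:270,230:400]; b=cv2.imread('pics/scene6.png')[110:260,280:450]
cv2.imwrite('pics/c6.png',np.hstack([cv2.resize(x,(400,353)) for x in(a,b)]))
E
```

```text
{'clock': np.float64(8.5), 'eef_pos': array([463.527, -56.289, 238.299]), 'wrist_force': array([ 0.078,  0.555, -0.568]), 'finger_gap': np.float64(52.531)}
bar z [ 85.59063195 107.99729217 111.40308172]
rack top 196 [[-27.2, 17.0], [-2.3, 67.9], [23.5, 116.6]]
bar z [107.41321231 110.92915357 114.10565695]
rack top 318 [[-27.4, 17.6], [-0.8, 60.9], [25.6, 117.9]]
```

View pics/c6.png

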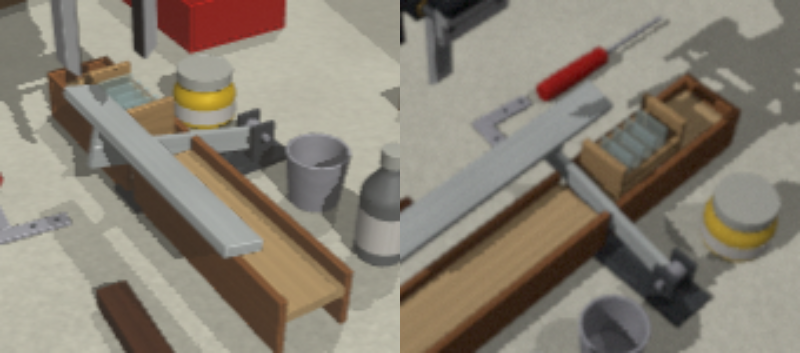

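The bar is back up at about 110 mm, the gate stands shut behind the rack, the rack spans y 17 to 117, and the arm is clear.

```bash
python3 -c "
from cell import manip
print(manip.sign_off())"
```

```text
the job is handed in; nothing more can be done
None
```

The job is handed in: the rack stands past the gate (its origin about 67 mm beyond it), the gate has sprung up shut behind it, and the arm is clear. The hand-in returned no verdict.

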